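Weigh a panful of printed parts on the hand spring balance

ROBOT

A 6-joint arm with a two-finger parallel gripper is mounted at the origin on a cart in front of the work surface, level with it; the furniture and walls round the work are solid. World frame = base frame: x ahead of the robot, y to its left, z up, the work surface at z = 0. Lengths are in m, angles in rad, forces in N, time in s.
With the tool pointing down it reaches from about 0.4 to 0.825 m from the base axis. Payload 7 kg.
Tool frame: the origin (TCP) lies on the centre line of the jaws, within the pads' length; the fingertips stand 14 mm ahead of it and the grasp point (between the pads) lies 5 mm behind it; z points along the fingers, y is the line along which they close (so a half turn about z gives the same grasp; the last joint's range is limited). The gripper opens to 88 mm and grips with 3 to 60 N. Pads are 19 mm wide; open, the fingers measure 130 mm over their backs; the gripper's body (78 mm by 193 mm) begins 47 mm behind the grasp point.
Start: joints at [-0.867, 0.359, 0.012, 0, -1.224, -0.288], TCP at [0.273, -0.617, 0.241] pointing down, gripper open.
Joint ranges: [-3.07, 3.07], [-1.43, 2.12], [-1.02, 1.25], [-3.03, 1.67], [-3.05, -0], [-3.03, 3.03]. Speed limits (rad/s): [2.39, 2.39, 3.01, 3.14, 3.14, 3.14].

INTERFACE

Orientations are given as [roll, pitch, yaw] about the fixed x, y, z axes, in that order (R = Rz(yaw) Ry(pitch) Rx(roll)).
In Python, from station import arm gives the robot as it stands.
- The arm moves only by the tool move_arm, never from a script. Its argument "rows" is a list of rows, each an object with "translation": the shift along the tool's x, y, z in cm, a list of three; "rot": the turn, a rotation vector about the tool's x, y, z in degrees, a list of three; "hand": the closure, from 0 (fully open) to 1 (shut). A call has 1 to 8 rows; each row is the pose to reach, as a shift and turn from the pose commanded when the call began, along the tool's axes at that moment; what a row does not reach only later rows make up. A row lasts 1/12 s, in which the tool goes at most 41.7 mm and 7.16 degrees, less where a joint would pass 70% of its speed; a pose out of reach is approached as far as the arm can. A call with a gripper value outside its range is refused whole. The fingers move at their own pace and stop on an object; "squeeze" is the grip in N (left out, the last holds). Time passes only in rows, so rows that repeat a pose let the fingers close. It gives the time, the measured TCP pose, the force, the opening and the grip force at its end, in the units of the state.
- arm.get_state(): the state, without advancing time (a new reading comes with each control period).
- arm.grab_frame(name): name is "scene" or "top"; returns (picture, depth): 420x560x3 uint8, red, green, blue; 420x560 float32, m along the optical axis (not along the pixel's ray), 0 where there is no reading.
- arm.camera_params(name): a dict with "vfov" (degrees; the focal length in pixels is half the picture's height over the tangent of half this angle, whatever the lens; pixels are square), "cx", "cy" (the principal point, pixels), "position" and "orientation" of the camera in the world. Camera axes: x right, y down, z forward; pixel columns grow to the right and rows downward; lengths in m; the calibration is good to about 2 mm. A picture is of the moment at which its call begins. camera_params takes no time and is no camera call.
- arm.job_done(): hands the job in; it is judged then, once.
Trained networks look in the newest picture that a camera, given by its name, has taken for a name from the list of things; names that differ only in an ending like _2 or _b are one class to them, and where a whole thing is asked for, a point or a joint stands for the part that bears it (a point fixed in the world has none). Each returns a list of dicts, best first, with "p" (0 to 1); they miss things now and then, are a little off and sometimes report something else, mostly with a low value. They report only what shows in the picture. A call takes as long as a camera call. They do not tell look-alikes from the thing itself.
- arm.search_frame(label, camera): "point" ([x, y, z] in m, in the coordinates of the camera as it stood for that picture, good to about 4 mm: the middle of the surface that is visible of it).
- arm.pinpoint(label, camera): "point" ([x, y, z] in m, in the coordinates of the camera as it stood for that picture, good to about 4 mm: a listed point, or the origin of a listed thing).
The state is a dict: "t": time; "q": joint angles; "qd": joint speeds; "joint_efforts": joint torques, N m; "eef_pos": TCP position; "ee_rot": TCP orientation; "force": force on the tool from outside, world axes, zero at the start; "moment": the same for the moment, N m; "width": finger opening in m; "gripper_force": force on a finger pad.
Only numpy, scipy, OpenCV 4.12 (cv2) and the standard library are available. Lean on these libraries where they do the work, as an engineer would, in place of code of your own. Each camera call takes 0.05 s, during which the arm holds its last target. There are 200 camera calls.

TASK

Weigh the pan of printed parts for me: take the spring balance out of its bench rack by its grip, catch its hook under the middle of the pan's wire bail and gently lift the pan at least 5 cm clear of the worktop without jerking the gauge to its stop. Finish still holding the balance upright in the gripper, with the pan hanging still and level from the hook alone so that I can read the pointer; spill nothing and leave the other things where they are.

Things in the scene. Friction and masses are not known exactly. Their poses are not given: they have to be found in the camera images.
- rack: Fixed plywood bench rack, 120 wide (y) x 100 deep (x) x 155 mm high; origin on the worktop under the notch. Its 12 mm shelf (top 155 mm up, x -35 to +49 mm) has a notch 40 mm wide in y, open to the rack's front (-x), ending at x +16 mm. Upright back board below the shelf at x +35 to +49 mm; foot 14 mm thick.
- balance: Hand spring balance, 160 g, hung in the notch. Origin: centre of its shoulder's underside, on the shelf top; axes as the rack's when hung (dial face to -x). Shoulder 32 (x) x 60 (y) x 6 mm; above it a black flat-sided grip 22 (x) x 34 (y), z +6 to +54 mm; below, housing 20 (x) x 34 (y) to z -72 mm. Lift it a little, then draw it out to the rack's -x.
- gauge (a joint): Sprung slide of the balance with pointer and hook: 0 = unloaded (hook up), grows in m as the hook is pulled down out of the housing, end stop 0.052. Spring 120 N/m, starts to move at about 0.2 N; the loaded pan pulls it out 15 to 30 mm.
- hook_seat (a point): Where the bail wire's axis sits in the hook's V: 125 mm below the balance's origin at gauge 0. Hook: steel strip 10 mm wide (balance x), bent in the balance's y-z plane, y -15 to +18 mm, lowest point 8 mm below the seat. Open to the balance's +y: tip at y +16 mm, its top 17 mm above the seat; a wire 23 to 30 mm above the seat passes in over the tip.
- pan: Round steel weighing pan, 142 mm across, 26 mm deep, wall 3, floor 4 mm, 150 to 310 g, on the worktop. Origin: centre of its underside, z up. A rigid wire bail 5 mm thick arches over it in its x-z plane, rim to rim; its straight level top runs along the pan's x from -18 to +18 mm at z = 78 mm. Bail and pan are alike after a half turn.
- bail_mid (a point): Middle of the bail's straight top (axis of the wire), 78 mm above the pan's underside.
- gear_1: Printed gear, 38 mm across, 13 mm high, loose in the pan, 20 g; origin at its underside.
- gear_2: A second printed gear of the same kind, loose in the pan; origin at its underside.
- cube: Printed test cube, 20 mm, loose in the pan, 20 g; origin at its underside.
- glue: Bystander: glue bottle, 43x58x166 mm, upright, origin at its underside.
- paint: Bystander: small paint bottle, 36 mm across, 75 mm high, upright, origin at its underside.
- mug: Bystander: mug, 79 mm across, 114 mm with its handle, 89 mm high, origin at its underside.
- tape: Bystander: tape measure case, 36x79x62 mm, origin at its underside.
Mind the look-alikes: they are no part of the job. Several things have the shape of the rack; the one meant has the colours described above.

How it is judged:
On the way, in this order (a step that is already met when the one before it is completed fails the run):
1. the balance is drawn out of the rack, held upright in the fingers (horizontal distance between balance and rack above 0.08 m and contact force between the fingers and balance above 1 N and angle between balance's own z axis and vertical below 0.3 rad), for 0.1 s.
2. the pan hangs from the hook, clear of the worktop (height (world z) of pan above 0.01 m and contact force between balance and pan above 1 N and distance between hook_seat and bail_mid below 0.022 m), for 0.1 s.
At the end, for the whole second after the job is handed in: Gripper holds the balance upright (7 deg); the pan hangs on its hook within 22 mm of the bail's middle, over 45 mm up, level within 7 deg, still (under 30 mm/s, 0.3 rad/s), touched by nothing but balance and contents; gauge out over 10 mm; both gears and the cube in the pan (height (world z) of pan above 0.045 m and angle between each of pan, balance's own z axis and vertical below 0.12 rad and linear speed of pan below 0.03 m/s and angular speed of pan below 0.3 rad/s and contact force between balance and pan above 1 N and contact force between each of the arm, the fingers and pan below 0.1 N and contact force between the fingers and balance above 1 N and contact force between balance and rack below 0.1 N and distance between hook_seat and bail_mid below 0.022 m and value of joint gauge above 0.01 m and distance between each of gear_1, gear_2, cube and pan below 0.065 m); the arm keeps its last pose, push and grip.
It fails at once if the gauge is jerked to its end stop (0.05 m or more) (value of joint gauge above 0.05 m).
It fails at once if a part falls out of the pan (distance between any of gear_1, gear_2, cube and pan above 0.09 m).
It fails at once if a bystander is moved (distance of any of glue, paint, mug, tape from where it was at the start of the episode above 0.02 m).
It also fails if it takes over 64 s, if anything falls off the work surface, if the arm or the gripper's body presses on something with over 40 N, if the wrist force passes 120 N, or if a joint passes its speed limit or range.

## Working session

There is one attempt and no reset: what is moved stays moved. The work goes in short steps, Python scripts to look and compute and a tool call to move; the robot and the scene stay as the last step left them, time stands still between calls to the robot, and variables do not carry over. Pictures are saved under pics/ and viewed, at most 10 in all, crops included, and the job is handed in when it is done.

Besides the shell and the picture viewer there is one more tool, called after "Call:" as name([rows], argument=value, ...), one row to a line, values as JSON. move_arm: Moves the arm, as the interface text tells. Its arguments: {"type":"object","properties":{"rows":{"type":"array","items":{"type":"object","properties":{"translation":{"type":"array","items":{"type":"number"}},"rot":{"type":"array","items":{"type":"number"}},"hand":{"type":"number"}}}},"squeeze":{"type":"number"}},"required":["rows"]}

```bash
mkdir -p pics; cat > h.py <<'E'
from station import arm
import numpy as np, cv2
from scipy.spatial.transform import Rotation as R
def campose(n):
    c=arm.camera_params(n); o=c["orientation"]
    o=np.array(o,float)
    M=o if o.shape==(3,3) else (R.from_euler('xyz',o).as_matrix() if o.size==3 else None)
    return c,M,np.array(c["position"])
def world(n,p):
    c,M,t=campose(n); return M@np.array(p)+t
def px(n,p):
    c,M,t=campose(n); f=210/np.tan(np.radians(c["vfov"])/2)
    q=M.T@(np.array(p)-t); return np.array([c["cx"]+f*q[0]/q[2],c["cy"]+f*q[1]/q[2]])
def cloud(n,d):
    c,M,t=campose(n); f=210/np.tan(np.radians(c["vfov"])/2)
    v,u=np.mgrid[:420,:560]; P=np.stack([(u-c["cx"])/f*d,(v-c["cy"])/f*d,d],-1)
    return P@M.T+t
E
python3 - <<'E'
from h import *
for n in ("scene","top"):
    print(n,arm.camera_params(n))
    im,d=arm.grab_frame(n); cv2.imwrite(f"pics/{n}0.png",im[...,::-1]); np.save(f"{n}0.npy",d); np.save(f"{n}0im.npy",im)
    for l in ["rack","balance","hook_seat","pan","bail_mid","gear_1","cube","glue","paint","mug","tape"]:
        try:
            r=arm.pinpoint(l,n)
            for k in r[:4]:
                w=world(n,k["point"]); print(n,l,round(k["p"],2),w.round(3),px(n,w).round())
        except Exception as e: print(l,e)
print(arm.get_state())
E
```

```text
scene {'vfov': 49.725296711423006, 'cx': 283.28146858405273, 'cy': 213.4511810621703, 'position': array([-0.3522005 ,  0.57340916,  0.70809745]), 'orientation': array([-2.08709297,  0.02295168, -2.17265505])}
scene rack 0.66 [0.378 0.241 0.001] [230. 313.]
scene balance 0.57 [0.574 0.156 0.153] [217. 210.]
scene hook_seat 0.37 [0.572 0.159 0.029] [221. 252.]
scene pan 0.94 [ 0.522 -0.226 -0.003] [343. 225.]
scene bail_mid 0.72 [ 0.521 -0.227  0.072] [345. 204.]
scene cube 0.48 [ 0.51  -0.199  0.001] [339. 229.]
scene glue 0.57 [ 0.677  0.023 -0.003] [246. 230.]
scene paint 0.48 [ 0.683 -0.102 -0.001] [279. 216.]
scene mug 0.74 [ 0.519 -0.226  0.074] [345. 203.]
scene mug 0.39 [ 0.676  0.025 -0.006] [245. 231.]
scene mug 0.21 [ 0.55  -0.235  0.004] [339. 219.]
scene tape 0.87 [ 0.477  0.403 -0.004] [146. 319.]
top {'vfov': 45.19114119918161, 'cx': 279.30911568072696, 'cy': 201.80457273505655, 'position': array([ 0.2052491 , -0.07373861,  1.83242698]), 'orientation': array([-2.96076237,  0.02088377, -1.54801809])}
top rack 0.83 [0.376 0.242 0.002] [204. 244.]
top rack 0.74 [ 0.573  0.1
[... 629 characters left out ...]
.44 [0.483 0.402 0.003] [163. 214.]
{'t': 1.2, 'q': array([-8.66916520e-01,  3.58628186e-01,  1.19058099e-02,  1.15203436e-05,
       -1.22409759e+00, -2.88074349e-01]), 'qd': array([ 0.00070391, -0.00228652, -0.00107431, -0.00133924, -0.00075816,
       -0.00102279]), 'joint_efforts': array([ 4.15932300e-04, -5.82392085e+01,  2.93298358e+01,  7.00254008e+00,
        1.23646055e-02, -1.01225106e-05]), 'eef_pos': array([ 0.2726097 , -0.61748546,  0.24054761]), 'ee_rot': array([ 3.14157307e+00, -1.71045989e-05, -2.72578328e+00]), 'force': array([ 0.12886791, -0.54410188, -0.00313131]), 'moment': array([-0.03402994, -0.01775756, -0.04265685]), 'gripper_force': 0.0, 'width': 0.08766683163827198}
```

```bash
python3 - <<'E'
import cv2,numpy as np
a=cv2.imread('pics/scene0.png');b=cv2.imread('pics/top0.png')
cv2.imwrite('pics/sc.png',cv2.resize(a[120:400,90:450],(771,600),interpolation=cv2.INTER_CUBIC))
cv2.imwrite('pics/tc.png',cv2.resize(b[110:290,120:420],(800,480),interpolation=cv2.INTER_CUBIC))
E
```

```text
(no output)
```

View pics/sc.png

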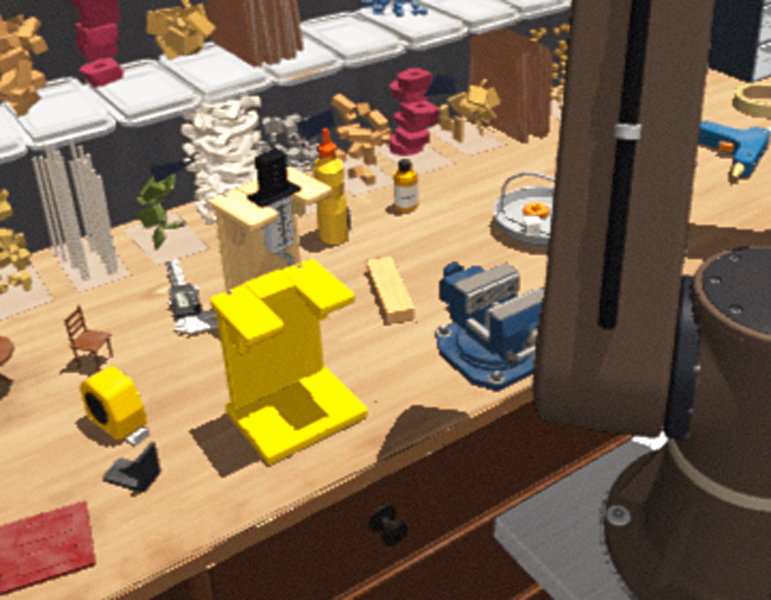

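View pics/tc.png

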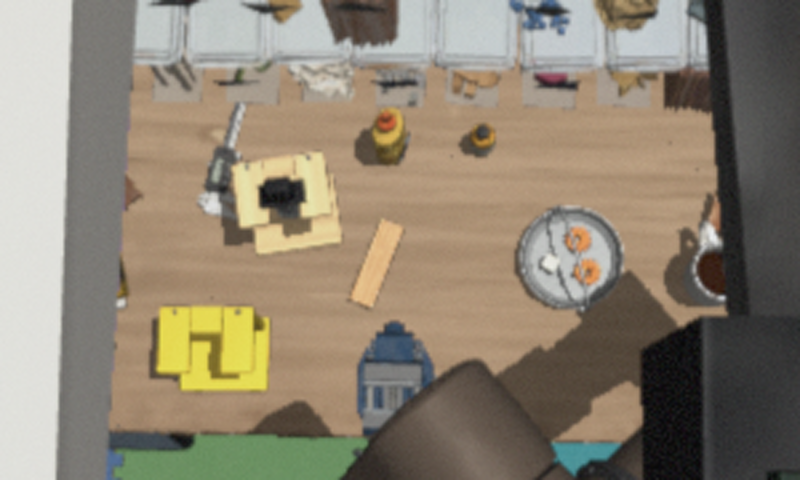

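The plywood rack with the balance is at crop (285,195) in the top view; the yellow rack is a decoy. The pan, with its parts and a roughly vertical bail, is at (570,258), and the vise is at (395,370). Next I'll get the yaws and clearances from depth.

```bash
python3 - <<'E'
from h import *
C={n:cloud(n,np.load(n+"0.npy")) for n in("scene","top")}
for n in C:
    W=C[n]; im=np.load(n+"0im.npy").astype(int); ok=np.load(n+"0.npy")>0
    def near(x,y,r): return ok&(np.hypot(W[...,0]-x,W[...,1]-y)<r)
    m=near(.575,.156,.10)&(abs(W[...,2]-.155)<.008)
    light=im.sum(-1)>330
    P=W[m&light]; r=cv2.minAreaRect(P[:,:2].astype(np.float32)); print(n,"shelf",len(P),P[:,2].mean().round(4),r,)
    g=near(.575,.156,.05)&(W[...,2]>.20)&(W[...,2]<.22); Q=W[g]; 
    if len(Q)>4: print(n,"griptop",len(Q),Q.mean(0).round(4),cv2.minAreaRect(Q[:,:2].astype(np.float32)))
    g=near(.575,.156,.06)&(W[...,2]>.156)&(W[...,2]<.168)&~light; Q=W[g]
    if len(Q)>4: print(n,"shoulder",len(Q),Q.mean(0).round(4),cv2.minAreaRect(Q[:,:2].astype(np.float32)))
    b=near(.525,-.226,.09)&(W[...,2]>.035)&(W[...,2]<.1); Q=W[b]
    print(n,"bail",len(Q)); 
    vx,vy,x0,y0=cv2.fitLine(Q[:,:2].astype(np.float32),cv2.DIST_HUBER,0,.01,.01).ravel(); print(np.degrees(np.arctan2(vy,vx)),x0,y0)
    t=Q[Q[:,2]>.07]; print("top",len(t),t.mean(0).round(4))
    rim=near(.525,-.226,.09)&(W[...,2]>.02)&(W[...,2]<.032); Q=W[rim]; print("rim",len(Q),cv2.minEnclosingCircle(Q[:,:2].astype(np.float32)))
    v=near(.38,.05,.12)&(W[...,2]<.3); print("vise maxz",np.percentile(W[v][:,2],99))
    h=ok&(W[...,2]>.2)&(W[...,0]>.6)&(abs(W[...,1])<.5); print("high minx",np.percentile(W[h][:,0],[0.5,5]) if h.any() else None)
E
```

```text
scene shelf 535 0.1523 ((0.5772654414176941, 0.15693044662475586), (0.0890263244509697, 0.12248170375823975), 8.03182315826416)
scene griptop 84 [0.5677 0.1568 0.2049] ((0.5705975294113159, 0.1549292504787445), (0.02480919659137726, 0.03337755799293518), 3.412625312805176)
scene shoulder 127 [0.5632 0.1601 0.1603] ((0.5687179565429688, 0.15582191944122314), (0.030525069683790207, 0.05654279515147209), 7.964263439178467)
scene bail 47
16.213287 0.5495459 -0.21649034
top 26 [ 0.5318 -0.2219  0.0763]
rim 125 ((0.5243985056877136, -0.22055310010910034), 0.07199244946241379)
vise maxz 0.09848107134910696
high minx [0.71934383 0.73133619]
top shelf 577 0.1552 ((0.5824527740478516, 0.1551772654056549), (0.08615180850028992, 0.12057378888130188), 10.088417053222656)
top griptop 68 [0.574  0.1524 0.2078] ((0.574596107006073, 0.15242819488048553), (0.022053305059671402, 0.0334969125688076), 7.071409225463867)
top shoulder 57 [0.57   0.1544 0.1612] ((0.5724637508392334, 0.1543390303850174), (0.02932605892419815, 0.05649375170469284), 5.043825626373291)
top bail 58
16.645693 0.5102346 -0.23155276
top 33 [ 0.5216 -0.2282  0.0789]
rim 178 ((0.5236395001411438, -0.22755691409111023), 0.07253044098615646)
vise maxz 0.10374888309300294
high minx [0.72412656 0.73769859]
```

```bash
cat >> h.py <<'E'
def goto(x,y,z,yaw,pos=None,rot=None):
    s=arm.get_state(); pos=s["eef_pos"] if pos is None else np.array(pos); rot=s["ee_rot"] if rot is None else rot
    M=R.from_euler('xyz',rot); T=R.from_euler('xyz',[np.pi,0,np.radians(yaw)])
    print("shift cm",(M.inv().apply(np.array([x,y,z])-pos)*100).round(2),"rot",np.degrees((M.inv()*T).as_rotvec()).round(2))
E
python3 -c "
from h import *
goto(.5735,.155,.28,-171.5)"
```

```text
shift cm [-58.73  58.51  -3.95] rot [ 0.   -0.   15.32]
```

Call:
move_arm([
  {"translation":[-58.7,58.5,-3.95],"rot":[0,0,15.3],"hand":0},
  {"translation":[-58.7,58.5,-3.95],"rot":[0,0,15.3],"hand":0},
  {"translation":[-58.7,58.5,-3.95],"rot":[0,0,15.3],"hand":0},
  {"translation":[-58.7,58.5,-3.95],"rot":[0,0,15.3],"hand":0},
  {"translation":[-58.7,58.5,-3.95],"rot":[0,0,15.3],"hand":0},
  {"translation":[-58.7,58.5,-3.95],"rot":[0,0,15.3],"hand":0},
  {"translation":[-58.7,58.5,-3.95],"rot":[0,0,15.3],"hand":0},
  {"translation":[-58.7,58.5,-3.95],"rot":[0,0,15.3],"hand":0},
])

```text
t: 1.87
eef_pos: [0.3933, -0.3066, 0.2568]
ee_rot: [-3.141, 0.001, -2.993]
force: [1.5, -0.4, 0.2]
width: 0.0877
gripper_force: 0.0
```

```bash
python3 -c "
from h import *
goto(.5735,.155,.28,-171.5)"
```

```text
shift cm [-24.66  42.98  -2.32] rot [-0.02  0.05  0.01]
```

Call:
move_arm([
  {"translation":[-24.0,42.0,-2.3],"hand":0},
  {"translation":[-24.0,42.0,-2.3],"hand":0},
  {"translation":[-24.0,42.0,-2.3],"hand":0},
  {"translation":[-24.0,42.0,-2.3],"hand":0},
  {"translation":[-24.0,42.0,-2.3],"hand":0},
  {"translation":[-24.0,42.0,-2.3],"hand":0},
  {"translation":[-24.0,42.0,-2.3],"hand":0},
  {"translation":[-24.0,42.0,-2.3],"hand":0},
])

```text
validation failed for argument at $.ro...
```

```bash
python3 -c "
from h import *
goto(.5735,.155,.28,-171.5)"
```

```text
shift cm [-24.66  42.98  -2.32] rot [-0.02  0.05  0.01]
```

Call:
move_arm([
  {"translation":[-24.0,42.0,-2.3],"rot":[0,0,0],"hand":0},
  {"translation":[-24.0,42.0,-2.3],"rot":[0,0,0],"hand":0},
  {"translation":[-24.0,42.0,-2.3],"rot":[0,0,0],"hand":0},
  {"translation":[-24.0,42.0,-2.3],"rot":[0,0,0],"hand":0},
  {"translation":[-24.0,42.0,-2.3],"rot":[0,0,0],"hand":0},
  {"translation":[-24.0,42.0,-2.3],"rot":[0,0,0],"hand":0},
  {"translation":[-24.0,42.0,-2.3],"rot":[0,0,0],"hand":0},
  {"translation":[-24.0,42.0,-2.3],"rot":[0,0,0],"hand":0},
])

```text
t: 2.53
eef_pos: [0.5138, 0.0042, 0.2729]
ee_rot: [3.141, 0.001, -2.992]
force: [1.1, -1.1, 1.1]
width: 0.0873
gripper_force: 0.0
```

```bash
python3 -c "
from h import *
goto(.5735,.155,.28,-171.5)"
```

```text
shift cm [-8.14 14.03 -0.7 ] rot [0.01 0.07 0.05]
```

Call:
move_arm([
  {"translation":[-7.5,13.0,-0.6],"rot":[0,0,0],"hand":0},
  {"translation":[-7.5,13.0,-0.6],"rot":[0,0,0],"hand":0},
  {"translation":[-7.5,13.0,-0.6],"rot":[0,0,0],"hand":0},
  {"translation":[-7.5,13.0,-0.6],"rot":[0,0,0],"hand":0},
  {"translation":[-7.5,13.0,-0.6],"rot":[0,0,0],"hand":0},
  {"translation":[-7.5,13.0,-0.6],"rot":[0,0,0],"hand":0},
  {"translation":[-7.5,13.0,-0.6],"rot":[0,0,0],"hand":0},
  {"translation":[-7.5,13.0,-0.6],"rot":[0,0,0],"hand":0},
])

```text
t: 3.2
eef_pos: [0.5681, 0.1409, 0.2783]
ee_rot: [3.142, -0.0, -2.993]
force: [0.3, -0.6, -0.2]
width: 0.0879
gripper_force: 0.0
```

```bash
python3 -c "
from h import *
goto(.5735,.155,.179,-171.5);print(arm.get_state()['q'].round(3))"
```

```text
shift cm [-0.74  1.32  9.93] rot [ 0.   -0.   -0.01]
[ 0.577  0.19  -0.134 -0.    -1.248 -2.   ]
```

Call:
move_arm([
  {"translation":[-0.74,1.3,1],"rot":[0,0,0],"hand":0},
  {"translation":[-0.74,1.3,3],"rot":[0,0,0],"hand":0},
  {"translation":[-0.74,1.3,5],"rot":[0,0,0],"hand":0},
  {"translation":[-0.74,1.3,7],"rot":[0,0,0],"hand":0},
  {"translation":[-0.74,1.3,8.5],"rot":[0,0,0],"hand":0},
  {"translation":[-0.74,1.3,9.5],"rot":[0,0,0],"hand":0},
  {"translation":[-0.74,1.3,9.9],"rot":[0,0,0],"hand":0},
  {"translation":[-0.74,1.3,9.9],"rot":[0,0,0],"hand":0},
])

```text
t: 3.87
eef_pos: [0.5736, 0.1551, 0.1786]
ee_rot: [-3.141, -0.001, -2.993]
force: [0.3, 1.0, -0.1]
width: 0.0875
gripper_force: 0.0
```

```bash
python3 - <<'E'
from h import *
goto(.5735,.155,.179,-171.5)
im,d=arm.grab_frame("scene"); cv2.imwrite("pics/s1.png",cv2.resize(im[130:330,130:400,::-1],(800,593),interpolation=cv2.INTER_CUBIC))
E
```

```text
shift cm [ 0.01 -0.01 -0.04] rot [-0.03 -0.06 -0.01]
```

View pics/s1.png

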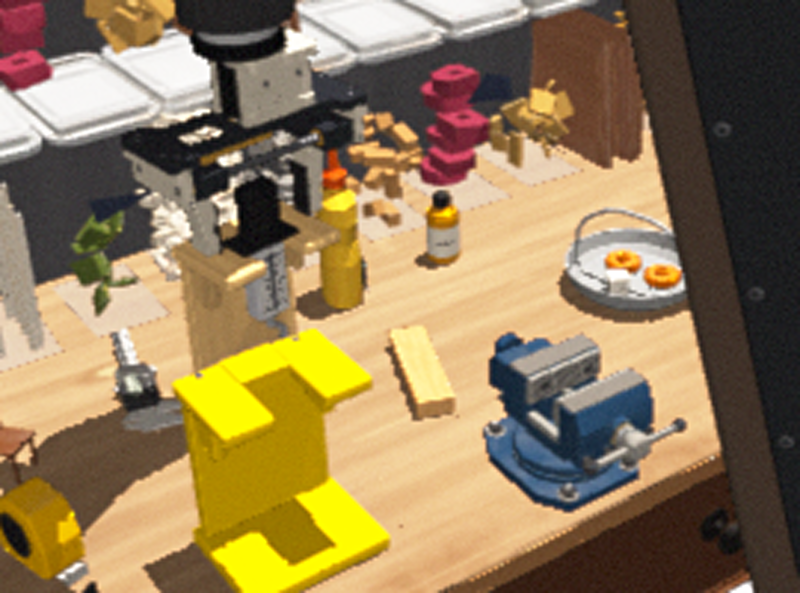

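The fingers straddle the black grip at crop (260,205), so I'll close them.

Call:
move_arm([
  {"translation":[0,0,0],"rot":[0,0,0],"hand":1},
  {"translation":[0,0,0],"rot":[0,0,0],"hand":1},
  {"translation":[0,0,0],"rot":[0,0,0],"hand":1},
  {"translation":[0,0,0],"rot":[0,0,0],"hand":1},
  {"translation":[0,0,0],"rot":[0,0,0],"hand":1},
  {"translation":[0,0,0],"rot":[0,0,0],"hand":1},
  {"translation":[0,0,0],"rot":[0,0,0],"hand":1},
  {"translation":[0,0,0],"rot":[0,0,0],"hand":1},
], squeeze=45)

```text
t: 4.58
eef_pos: [0.5738, 0.1556, 0.1792]
ee_rot: [-3.142, 0.0, -2.993]
force: [-0.1, 0.0, -0.5]
width: 0.0396
gripper_force: 0.0
```

Call:
move_arm([
  {"translation":[0,0,0],"rot":[0,0,0],"hand":1},
  {"translation":[0,0,0],"rot":[0,0,0],"hand":1},
  {"translation":[0,0,0],"rot":[0,0,0],"hand":1},
  {"translation":[0,0,0],"rot":[0,0,0],"hand":1},
  {"translation":[0,0,0],"rot":[0,0,0],"hand":1},
  {"translation":[0,0,0],"rot":[0,0,0],"hand":1},
])

```text
t: 5.08
eef_pos: [0.5738, 0.1556, 0.1792]
ee_rot: [-3.142, -0.0, -2.993]
force: [-0.0, -0.4, 0.1]
width: 0.0341
gripper_force: 44.9
```

Call:
move_arm([
  {"translation":[0,0,-0.3],"rot":[0,0,0],"hand":1},
  {"translation":[0,0,-0.8],"rot":[0,0,0],"hand":1},
  {"translation":[0,0,-1.4],"rot":[0,0,0],"hand":1},
  {"translation":[0,0,-2.0],"rot":[0,0,0],"hand":1},
  {"translation":[0,0,-2.4],"rot":[0,0,0],"hand":1},
  {"translation":[0,0,-2.5],"rot":[0,0,0],"hand":1},
  {"translation":[0,0,-2.5],"rot":[0,0,0],"hand":1},
  {"translation":[0,0,-2.5],"rot":[0,0,0],"hand":1},
])

```text
t: 5.75
eef_pos: [0.5737, 0.1556, 0.2042]
ee_rot: [3.141, -0.0, -2.993]
force: [-0.2, -0.0, -2.1]
width: 0.0339
gripper_force: 44.9
```

Call:
move_arm([
  {"translation":[0.5,0,0],"rot":[0,0,0],"hand":1},
  {"translation":[1.5,0,0],"rot":[0,0,0],"hand":1},
  {"translation":[2.7,0,0],"rot":[0,0,0],"hand":1},
  {"translation":[4,0,0],"rot":[0,0,0],"hand":1},
  {"translation":[5.3,0,0],"rot":[0,0,0],"hand":1},
  {"translation":[6.6,0,0],"rot":[0,0,0],"hand":1},
  {"translation":[7.9,0,0],"rot":[0,0,0],"hand":1},
  {"translation":[9,0,0],"rot":[0,0,0],"hand":1},
])

```text
t: 6.42
eef_pos: [0.4831, 0.1417, 0.204]
ee_rot: [-3.142, -0.001, -2.993]
force: [-0.1, 0.3, -2.2]
width: 0.0339
gripper_force: 44.9
```

Call:
move_arm([
  {"translation":[0.5,0,-0.5],"rot":[0,0,0],"hand":1},
  {"translation":[0.8,0,-1.5],"rot":[0,0,0],"hand":1},
  {"translation":[1,0,-2.8],"rot":[0,0,0],"hand":1},
  {"translation":[1,0,-4.2],"rot":[0,0,0],"hand":1},
  {"translation":[1,0,-5.6],"rot":[0,0,0],"hand":1},
  {"translation":[1,0,-7],"rot":[0,0,0],"hand":1},
  {"translation":[1,0,-7.8],"rot":[0,0,0],"hand":1},
  {"translation":[1,0,-8],"rot":[0,0,0],"hand":1},
])

```text
t: 7.08
eef_pos: [0.4759, 0.1412, 0.2864]
ee_rot: [3.14, 0.003, -2.993]
force: [-0.4, 0.4, -1.4]
width: 0.0337
gripper_force: 44.9
```

```bash
python3 - <<'E'
from h import *
s=arm.get_state();print(s["eef_pos"],s["ee_rot"],s["force"],s["gripper_force"])
# start point: seat 45mm on -y side of bail mid, yaw 16.4
a=np.radians(16.4); ey=np.array([-np.sin(a),np.cos(a)]); b=np.array([.5245,-.226]); p=b-.045*ey
goto(*p,.285,-163.6); print(p)
im,d=arm.grab_frame("scene"); np.save("d2.npy",d); np.save("im2.npy",im); cv2.imwrite("pics/s2.png",cv2.resize(im[80:330,130:400,::-1],(648,600),interpolation=cv2.INTER_CUBIC))
for l in("balance","hook_seat","bail_mid","pan"):
  for k in arm.pinpoint(l,"scene")[:2]: print(l,round(k["p"],2),world("scene",k["point"]).round(4))
E
```

```text
[0.47585427 0.14123328 0.28642022] [ 3.14044215e+00  3.11621260e-03 -2.99265020e+00] [-0.37614239  0.38146573 -1.35593   ] 44.86491322517395
shift cm [ 2.00e-02 -4.15e+01  9.00e-02] rot [ 0.05  0.18 -7.87]
[ 0.53720537 -0.26916913]
balance 0.61 [0.4742 0.1379 0.261 ]
hook_seat 0.44 [0.4765 0.144  0.1341]
pan 0.58 [ 0.5215 -0.2261 -0.005 ]
```

View pics/s2.png

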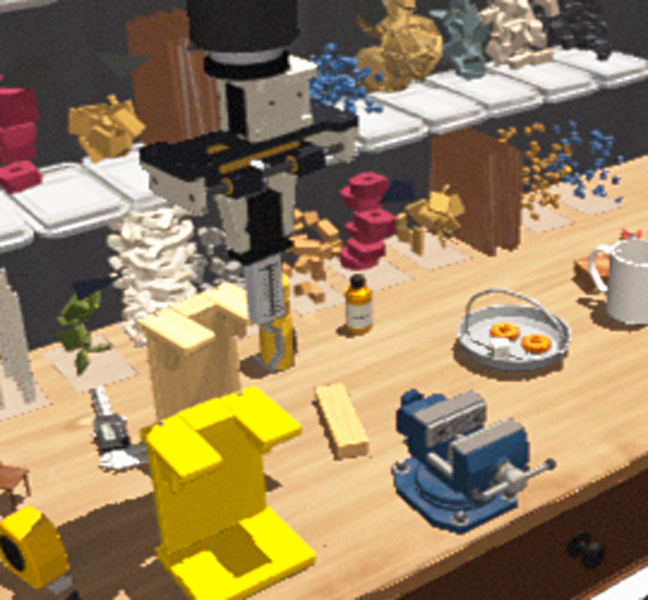

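Call:
move_arm([
  {"translation":[0,-0.7,0],"rot":[0,0,0],"hand":1},
  {"translation":[0,-2.2,0],"rot":[0,0,-0.5],"hand":1},
  {"translation":[0,-4.4,0],"rot":[0,0,-1],"hand":1},
  {"translation":[0,-6.8,0],"rot":[0,0,-2],"hand":1},
  {"translation":[0,-9.2,0],"rot":[0,0,-3],"hand":1},
  {"translation":[0,-11.6,0],"rot":[0,0,-4],"hand":1},
  {"translation":[0,-14,0],"rot":[0,0,-5],"hand":1},
  {"translation":[0,-16.4,0],"rot":[0,0,-6],"hand":1},
])

```text
t: 8.0
eef_pos: [0.4989, -0.023, 0.2837]
ee_rot: [-3.142, -0.001, -2.887]
force: [1.6, 0.8, -1.9]
width: 0.0338
gripper_force: 44.9
```

```bash
python3 -c "
from h import *
print(arm.get_state()['ee_rot']);goto(.5372,-.2692,.285,-163.6)"
```

```text
[-3.14154490e+00 -8.99594407e-04 -2.88713040e+00]
shift cm [  2.49 -24.79  -0.12] rot [-0.   -0.05 -1.82]
```

Call:
move_arm([
  {"translation":[0.2,-2.4,0],"rot":[0,0,-0.5],"hand":1},
  {"translation":[0.5,-4.8,0],"rot":[0,0,-1],"hand":1},
  {"translation":[0.7,-7.2,0],"rot":[0,0,-1.5],"hand":1},
  {"translation":[1,-9.6,0],"rot":[0,0,-1.8],"hand":1},
  {"translation":[1.2,-12,0],"rot":[0,0,-1.8],"hand":1},
  {"translation":[1.5,-14.4,0],"rot":[0,0,-1.8],"hand":1},
  {"translation":[1.7,-16.8,0],"rot":[0,0,-1.8],"hand":1},
  {"translation":[1.9,-19.2,0],"rot":[0,0,-1.8],"hand":1},
])

```text
t: 8.67
eef_pos: [0.5286, -0.2137, 0.2836]
ee_rot: [3.141, -0.001, -2.857]
force: [0.5, 0.2, -2.0]
width: 0.034
gripper_force: 44.9
```

Call:
move_arm([
  {"translation":[0.2,-2.0,0],"rot":[0,0,0],"hand":1},
  {"translation":[0.4,-3.6,0],"rot":[0,0,0],"hand":1},
  {"translation":[0.5,-4.8,0],"rot":[0,0,0],"hand":1},
  {"translation":[0.5,-5.4,0],"rot":[0,0,0],"hand":1},
  {"translation":[0.5,-5.6,0],"rot":[0,0,0],"hand":1},
  {"translation":[0.5,-5.6,0],"rot":[0,0,0],"hand":1},
  {"translation":[0.5,-5.6,0],"rot":[0,0,0],"hand":1},
  {"translation":[0.5,-5.6,0],"rot":[0,0,0],"hand":1},
])

```text
t: 9.33
eef_pos: [0.5399, -0.2664, 0.2844]
ee_rot: [3.142, 0.0, -2.856]
force: [-0.3, 0.4, -1.6]
width: 0.0336
gripper_force: 44.9
```

```bash
python3 - <<'E'
from h import *
s=arm.get_state();print(s["eef_pos"],s["ee_rot"],s["force"],s["gripper_force"],s["q"].round(2))
for n in("scene","top"):
  im,d=arm.grab_frame(n); W=cloud(n,d); np.save(n+"3.npy",d)
  for l in("balance","hook_seat","bail_mid","pan"):
    for k in arm.pinpoint(l,n)[:2]: print(n,l,round(k["p"],2),world(n,k["point"]).round(4))
  if n=="scene": cv2.imwrite("pics/s3.png",cv2.resize(im[100:260,270:450,::-1],(675,600),interpolation=cv2.INTER_CUBIC))
  ok=d>0
  nr=ok&(np.hypot(W[...,0]-s["eef_pos"][0],W[...,1]-s["eef_pos"][1])<.06)
  for lo,hi in((.115,.185),(.19,.255),(.258,.27)):
    Q=W[nr&(W[...,2]>lo)&(W[...,2]<hi)]
    if len(Q)>3: print(n,lo,hi,len(Q),Q.mean(0).round(4),cv2.minAreaRect(Q[:,:2].astype(np.float32)))
  m=ok&(np.hypot(W[...,0]-.5245,W[...,1]+.226)<.09); Q=W[m&(W[...,2]>.035)&(W[...,2]<.09)]; t=Q[Q[:,2]>.068]
  if len(t)>3: print(n,"bailtop",len(t),t.mean(0).round(4),t[:,2].max())
  Q=W[m&(W[...,2]>.018)&(W[...,2]<.032)]; print("rim",cv2.minEnclosingCircle(Q[:,:2].astype(np.float32)))
E
```

```text
[ 0.53993218 -0.26640574  0.28438108] [ 3.14153614e+00  2.99778847e-04 -2.85584598e+00] [-0.31644475  0.38764949 -1.64055983] 44.86508846282959 [-0.13  0.21 -0.09 -0.   -1.27 -1.15]
scene bail_mid 0.75 [ 0.519  -0.2289  0.0705]
scene pan 0.84 [ 0.5222 -0.2234 -0.0049]
rim ((0.543762743473053, -0.20033445954322815), 0.06228760629892349)
top hook_seat 0.3 [ 0.5113 -0.1939  0.0023]
top pan 0.74 [ 0.5248 -0.2288  0.0014]
top bailtop 24 [ 0.507  -0.2325  0.0786] 0.08964672935457396
rim ((0.522611141204834, -0.2285885065793991), 0.0721132680773735)
```

View pics/s3.png

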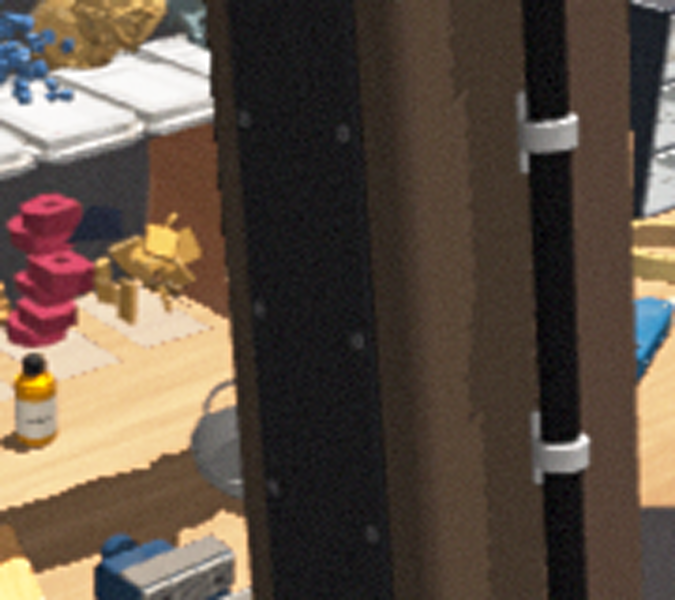

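The scene view is now blocked by the arm; it shows only the pan's edge at (215,440). I'll take the balance's offset in the grip from the earlier frame (s2).

```bash
python3 - <<'E'
from h import *
d=np.load("d2.npy"); W=cloud("scene",d); T=np.array([.47585,.14123,.28642]); M=R.from_euler('xyz',[3.1404,.0031,-2.99265]).as_matrix()
B=(W-T)@M; B[...,0]*=-1; B[...,2]*=-1   # balance-like axes at TCP (x fwd, y left, z up)
ok=(d>0)&(abs(B[...,0])<.05)&(abs(B[...,1])<.06)
for lo,hi in((-.21,-.16),(-.16,-.135),(-.135,-.1),(-.09,-.04),(-.034,-.026),(-.02,0)):
    Q=B[ok&(B[...,2]>lo)&(B[...,2]<hi)]
    if len(Q): print(lo,hi,len(Q),np.percentile(Q,[5,25,50,75,95],axis=0).round(4).tolist())
a=np.radians(16.4); ey=np.array([-np.sin(a),np.cos(a)]); b=np.array([.5235,-.2265]); 
s=arm.get_state()["eef_pos"][:2]-b; print("along ey",s@ey,"along ex",s@[np.cos(a),np.sin(a)])
E
```

```text
-0.16 -0.135 51 [[-0.007, -0.012, -0.1555], [-0.0059, -0.0101, -0.1511], [-0.0039, -0.0053, -0.1464], [-0.0009, 0.007, -0.14], [0.0021, 0.0169, -0.1362]]
-0.135 -0.1 45 [[-0.0444, -0.0132, -0.1344], [-0.0065, -0.0119, -0.1305], [-0.0046, -0.0072, -0.1196], [-0.0026, 0.0022, -0.1106], [0.0002, 0.0533, -0.1022]]
-0.09 -0.04 304 [[-0.0138, -0.013, -0.0876], [-0.0126, -0.0034, -0.0774], [-0.0113, 0.0073, -0.0647], [-0.0088, 0.0157, -0.0525], [0.0028, 0.0174, -0.0427]]
-0.034 -0.026 29 [[-0.0141, -0.0121, -0.0336], [-0.0123, -0.0052, -0.0325], [-0.0115, 0.005, -0.0318], [-0.0104, 0.0133, -0.0305], [-0.0064, 0.0171, -0.027]]
-0.02 0 218 [[-0.0147, -0.0279, -0.0197], [-0.0129, -0.0113, -0.0141], [-0.0114, 0.0061, -0.0089], [-0.0097, 0.023, -0.0042], [0.0032, 0.0321, -0.0011]]
along ey -0.04358328010957819 along ex 0.004314219787199848
```

Call:
move_arm([
  {"translation":[0.3,0,0.5],"rot":[0,0,0],"hand":1},
  {"translation":[0.3,0,1.7],"rot":[0,0,0],"hand":1},
  {"translation":[0.3,0,3.2],"rot":[0,0,0],"hand":1},
  {"translation":[0.3,0,4.7],"rot":[0,0,0],"hand":1},
  {"translation":[0.3,0,6.2],"rot":[0,0,0],"hand":1},
  {"translation":[0.3,0,7.5],"rot":[0,0,0],"hand":1},
  {"translation":[0.3,0,8.2],"rot":[0,0,0],"hand":1},
  {"translation":[0.3,0,8.35],"rot":[0,0,0],"hand":1},
])

```text
t: 10.5
eef_pos: [0.5361, -0.2679, 0.199]
ee_rot: [3.14, -0.002, -2.857]
force: [-1.4, -0.2, -2.8]
width: 0.0338
gripper_force: 44.9
```

Call:
move_arm([
  {"translation":[0,0,0],"rot":[0,0,0],"hand":1},
  {"translation":[0,0,0],"rot":[0,0,0],"hand":1},
  {"translation":[0,0,0],"rot":[0,0,0],"hand":1},
])

```text
t: 10.75
eef_pos: [0.5376, -0.2682, 0.2017]
ee_rot: [-3.141, 0.001, -2.857]
force: [0.1, 0.1, -1.8]
width: 0.034
gripper_force: 44.9
```

```bash
python3 - <<'E'
from h import *
st=arm.get_state();print(st["eef_pos"],st["ee_rot"],st["force"],st["moment"])
im,d=arm.grab_frame("top"); cv2.imwrite("pics/t4.png",cv2.resize(im[150:270,270:430,::-1],(800,600),interpolation=cv2.INTER_CUBIC))
a=np.radians(16.4); ey=np.array([-np.sin(a),np.cos(a)]); b=np.array([.5235,-.2265])
s=st["eef_pos"][:2]-b; print("along ey",s@ey,"along ex",s@[np.cos(a),np.sin(a)])
E
```

```text
[ 0.53755776 -0.26818624  0.20168507] [-3.14074537e+00  1.29232558e-03 -2.85659784e+00] [ 0.08876909  0.05141319 -1.77926647] [ 0.00990679  0.02733012 -0.01636683]
along ey -0.043959276996594306 along ex 0.0017160511358727485
```

View pics/t4.png

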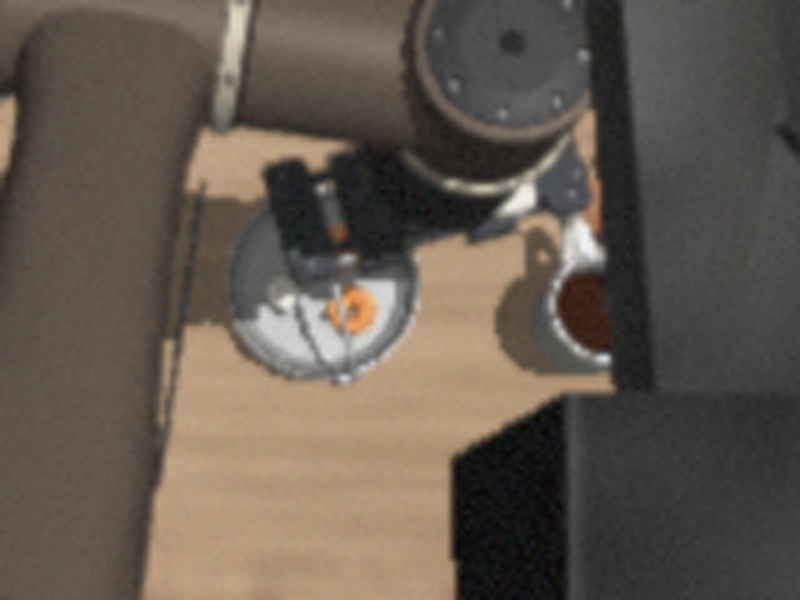

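The pan is undisturbed and the gripper is above its far-right part, with no contact force. Now I'll slide the hook in under the bail.

Call:
move_arm([
  {"translation":[0,0.3,0.05],"rot":[0,0,0],"hand":1},
  {"translation":[0,0.8,0.1],"rot":[0,0,0],"hand":1},
  {"translation":[0,1.3,0.1],"rot":[0,0,0],"hand":1},
  {"translation":[0,1.8,0.1],"rot":[0,0,0],"hand":1},
  {"translation":[0,2.3,0.1],"rot":[0,0,0],"hand":1},
  {"translation":[0,2.8,0.1],"rot":[0,0,0],"hand":1},
  {"translation":[0,3.2,0.1],"rot":[0,0,0],"hand":1},
  {"translation":[0,3.4,0.1],"rot":[0,0,0],"hand":1},
])

```text
t: 11.47
eef_pos: [0.5274, -0.2347, 0.1998]
ee_rot: [3.142, 0.0, -2.856]
force: [0.6, -0.3, -1.3]
width: 0.0338
gripper_force: 44.9
```

Call:
move_arm([
  {"translation":[0,0.3,0],"rot":[0,0,0],"hand":1},
  {"translation":[0,0.6,0],"rot":[0,0,0],"hand":1},
  {"translation":[0,0.9,0],"rot":[0,0,0],"hand":1},
  {"translation":[0,1.0,0],"rot":[0,0,0],"hand":1},
  {"translation":[0,1.0,0],"rot":[0,0,0],"hand":1},
  {"translation":[0,1.0,0],"rot":[0,0,0],"hand":1},
])

```text
t: 11.97
eef_pos: [0.5247, -0.2258, 0.1997]
ee_rot: [-3.142, -0.0, -2.857]
force: [-0.4, -0.3, -1.3]
width: 0.0341
gripper_force: 44.9
```

```bash
python3 - <<'E'
from h import *
st=arm.get_state();print(st["eef_pos"],st["ee_rot"],st["force"],st["moment"])
a=np.radians(16.4); ey=np.array([-np.sin(a),np.cos(a)]); b=np.array([.5235,-.2265])
s=st["eef_pos"][:2]-b; print("along ey",s@ey,"along ex",s@[np.cos(a),np.sin(a)])
im,d=arm.grab_frame("top"); W=cloud("top",d)
for l in("bail_mid","pan"):
    for k in arm.pinpoint(l,"top")[:1]: print(l,round(k["p"],2),world("top",k["point"]).round(4))
m=(d>0)&(np.hypot(W[...,0]-.5235,W[...,1]+.2265)<.1); Q=W[m&(W[...,2]>.018)&(W[...,2]<.032)]; print("rim",len(Q),cv2.minEnclosingCircle(Q[:,:2].astype(np.float32)))
E
```

```text
[ 0.52471109 -0.22579641  0.19972868] [-3.14154981e+00 -3.28281019e-05 -2.85659204e+00] [-0.41097864 -0.28576924 -1.34265027] [ 0.02641888 -0.04986827  0.03958475]
along ey 0.00033302407622958966 along ex 0.0013604673709591392
bail_mid 0.85 [ 0.5275 -0.2252  0.0765]
pan 0.58 [ 0.5233 -0.2297  0.001 ]
rim 104 ((0.5209522843360901, -0.2267964631319046), 0.07158325612545013)
```

Call:
move_arm([
  {"translation":[0,0,-0.4],"rot":[0,0,0],"hand":1},
  {"translation":[0,0,-0.9],"rot":[0,0,0],"hand":1},
  {"translation":[0,0,-1.4],"rot":[0,0,0],"hand":1},
  {"translation":[0,0,-1.9],"rot":[0,0,0],"hand":1},
  {"translation":[0,0,-2.3],"rot":[0,0,0],"hand":1},
  {"translation":[0,0,-2.7],"rot":[0,0,0],"hand":1},
  {"translation":[0,0,-3.1],"rot":[0,0,0],"hand":1},
  {"translation":[0,0,-3.5],"rot":[0,0,0],"hand":1},
])

```text
t: 12.78
eef_pos: [0.5247, -0.2257, 0.235]
ee_rot: [3.141, 0.0, -2.857]
force: [0.2, 0.2, -3.4]
width: 0.0338
gripper_force: 44.9
```

Call:
move_arm([
  {"translation":[0,0,-0.2],"rot":[0,0,0],"hand":1},
  {"translation":[0,0,-0.5],"rot":[0,0,0],"hand":1},
  {"translation":[0,0,-0.5],"rot":[0,0,0],"hand":1},
  {"translation":[0,0,-0.5],"rot":[0,0,0],"hand":1},
])

```text
t: 13.12
eef_pos: [0.5247, -0.2257, 0.2396]
ee_rot: [3.141, -0.0, -2.857]
force: [0.1, 0.3, -3.6]
width: 0.0337
gripper_force: 44.9
```

The load went up about 2 N, so the hook has caught. Lifting on gently.

Call:
move_arm([
  {"translation":[0,0,-0.2],"rot":[0,0,0],"hand":1},
  {"translation":[0,0,-0.5],"rot":[0,0,0],"hand":1},
  {"translation":[0,0,-0.8],"rot":[0,0,0],"hand":1},
  {"translation":[0,0,-1.1],"rot":[0,0,0],"hand":1},
  {"translation":[0,0,-1.4],"rot":[0,0,0],"hand":1},
  {"translation":[0,0,-1.7],"rot":[0,0,0],"hand":1},
  {"translation":[0,0,-2.0],"rot":[0,0,0],"hand":1},
  {"translation":[0,0,-2.3],"rot":[0,0,0],"hand":1},
])

```text
t: 13.78
eef_pos: [0.5247, -0.2258, 0.2631]
ee_rot: [-3.142, 0.0, -2.857]
force: [0.4, -0.0, -4.8]
width: 0.0339
gripper_force: 44.9
```

Call:
move_arm([
  {"translation":[0,0,-0.3],"rot":[0,0,0],"hand":1},
  {"translation":[0,0,-0.7],"rot":[0,0,0],"hand":1},
  {"translation":[0,0,-1.1],"rot":[0,0,0],"hand":1},
  {"translation":[0,0,-1.5],"rot":[0,0,0],"hand":1},
  {"translation":[0,0,-1.9],"rot":[0,0,0],"hand":1},
  {"translation":[0,0,-2.3],"rot":[0,0,0],"hand":1},
  {"translation":[0,0,-2.6],"rot":[0,0,0],"hand":1},
  {"translation":[0,0,-2.7],"rot":[0,0,0],"hand":1},
])

```text
t: 14.45
eef_pos: [0.5249, -0.2259, 0.2904]
ee_rot: [-3.141, 0.001, -2.857]
force: [0.0, 0.1, -3.1]
width: 0.0338
gripper_force: 44.9
```

```bash
python3 - <<'E'
from h import *
st=arm.get_state();print(st["eef_pos"],st["ee_rot"],st["force"],st["moment"])
im,d=arm.grab_frame("top"); W=cloud("top",d); cv2.imwrite("pics/t5.png",cv2.resize(im[150:270,270:430,::-1],(800,600),interpolation=cv2.INTER_CUBIC))
for l in("bail_mid","pan","gear_1","cube"):
    for k in arm.pinpoint(l,"top")[:2]: print(l,round(k["p"],2),world("top",k["point"]).round(4))
E
```

```text
[ 0.52490392 -0.22585914  0.29044463] [-3.14113906e+00  7.27192339e-04 -2.85660614e+00] [ 0.0370158   0.07969916 -3.1169504 ] [-0.02745194 -0.0427767   0.00364737]
bail_mid 0.67 [ 0.5258 -0.2266  0.123 ]
pan 0.84 [ 0.5243 -0.2309  0.0488]
gear_1 0.61 [ 0.5242 -0.2285  0.0487]
gear_1 0.44 [ 0.5073 -0.249   0.0509]
cube 0.52 [ 0.5146 -0.1943  0.0498]
```

View pics/t5.png

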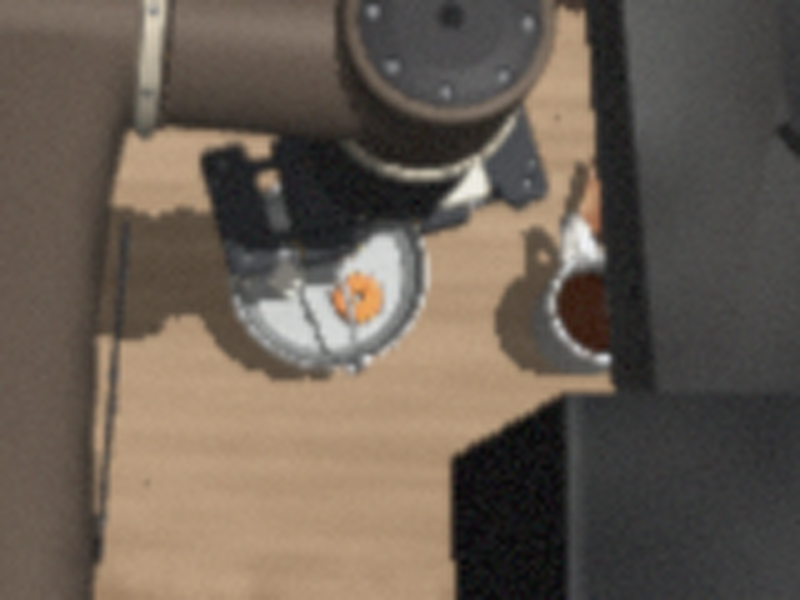

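The pan hangs from the hook at about 48 mm, roughly level, with its parts inside (gear at 355,298). I'll raise it another 2.5 cm slowly and let it settle.

Call:
move_arm([
  {"translation":[0,0,-0.2],"rot":[0,0,0],"hand":1},
  {"translation":[0,0,-0.5],"rot":[0,0,0],"hand":1},
  {"translation":[0,0,-0.9],"rot":[0,0,0],"hand":1},
  {"translation":[0,0,-1.3],"rot":[0,0,0],"hand":1},
  {"translation":[0,0,-1.7],"rot":[0,0,0],"hand":1},
  {"translation":[0,0,-2.1],"rot":[0,0,0],"hand":1},
  {"translation":[0,0,-2.4],"rot":[0,0,0],"hand":1},
  {"translation":[0,0,-2.5],"rot":[0,0,0],"hand":1},
])

```text
t: 15.37
eef_pos: [0.5249, -0.2258, 0.3155]
ee_rot: [-3.141, 0.001, -2.857]
force: [0.1, 0.0, -3.7]
width: 0.0338
gripper_force: 44.9
```

Call:
move_arm([
  {"translation":[0,0,0],"rot":[0,0,0],"hand":1},
  {"translation":[0,0,0],"rot":[0,0,0],"hand":1},
  {"translation":[0,0,0],"rot":[0,0,0],"hand":1},
  {"translation":[0,0,0],"rot":[0,0,0],"hand":1},
  {"translation":[0,0,0],"rot":[0,0,0],"hand":1},
  {"translation":[0,0,0],"rot":[0,0,0],"hand":1},
  {"translation":[0,0,0],"rot":[0,0,0],"hand":1},
  {"translation":[0,0,0],"rot":[0,0,0],"hand":1},
])

```text
t: 16.03
eef_pos: [0.5247, -0.2258, 0.3146]
ee_rot: [3.142, -0.0, -2.857]
force: [0.6, -0.3, -2.9]
width: 0.0337
gripper_force: 44.9
```

Call:
move_arm([
  {"translation":[0,0,0],"rot":[0,0,0],"hand":1},
  {"translation":[0,0,0],"rot":[0,0,0],"hand":1},
  {"translation":[0,0,0],"rot":[0,0,0],"hand":1},
  {"translation":[0,0,0],"rot":[0,0,0],"hand":1},
  {"translation":[0,0,0],"rot":[0,0,0],"hand":1},
  {"translation":[0,0,0],"rot":[0,0,0],"hand":1},
  {"translation":[0,0,0],"rot":[0,0,0],"hand":1},
  {"translation":[0,0,0],"rot":[0,0,0],"hand":1},
])

```text
t: 16.7
eef_pos: [0.5247, -0.2258, 0.3147]
ee_rot: [-3.142, -0.0, -2.857]
force: [1.0, 0.1, -3.7]
width: 0.0338
gripper_force: 44.9
```

```bash
python3 - <<'E'
from h import *
st=arm.get_state();print(st["t"],st["eef_pos"],st["ee_rot"],st["force"])
for i in range(14):
    im,d=arm.grab_frame("top"); W=cloud("top",d)
    m=(d>0)&(np.hypot(W[...,0]-.524,W[...,1]+.227)<.08)&(im.max(-1).astype(int)-im.min(-1)<40)
    # pan floor points
    Q=W[m&(W[...,2]>.055)&(W[...,2]<.09)&(np.hypot(W[...,0]-.524,W[...,1]+.227)<.058)]
    c,*_=np.linalg.lstsq(np.c_[Q[:,:2]-[.524,-.227],np.ones(len(Q))],Q[:,2],rcond=None)
    if i%2==0: print(len(Q),"tilt deg",np.degrees(c[:2]).round(1),"z",c[2].round(4),"Fz",arm.get_state()["force"][2].round(2))
for l in("bail_mid","pan"):
    for k in arm.pinpoint(l,"top")[:1]: print(l,round(k["p"],2),world("top",k["point"]).round(4))
E
```

```text
16.7 [ 0.52469593 -0.22577108  0.31472175] [-3.14158156e+00 -8.75525333e-06 -2.85666591e+00] [ 1.03332141  0.11757716 -3.68676496]
423 tilt deg [ 0.5 -0.1] z 0.0762 Fz -3.85
420 tilt deg [0.2 0.6] z 0.0762 Fz -3.95
416 tilt deg [0.3 0.5] z 0.0761 Fz -3.71
421 tilt deg [0.3 1.6] z 0.076 Fz -4.34
423 tilt deg [-0.2  0.7] z 0.0761 Fz -3.23
424 tilt deg [0.5 0.7] z 0.076 Fz -3.82
416 tilt deg [ 0.4 -0.7] z 0.0764 Fz -2.52
bail_mid 0.62 [ 0.5232 -0.227   0.1456]
```

Call:
move_arm([
  {"translation":[0,0,0],"rot":[0,0,0],"hand":1},
  {"translation":[0,0,0],"rot":[0,0,0],"hand":1},
  {"translation":[0,0,0],"rot":[0,0,0],"hand":1},
  {"translation":[0,0,0],"rot":[0,0,0],"hand":1},
  {"translation":[0,0,0],"rot":[0,0,0],"hand":1},
  {"translation":[0,0,0],"rot":[0,0,0],"hand":1},
  {"translation":[0,0,0],"rot":[0,0,0],"hand":1},
  {"translation":[0,0,0],"rot":[0,0,0],"hand":1},
])

```text
t: 18.17
eef_pos: [0.5247, -0.2258, 0.3147]
ee_rot: [-3.142, 0.0, -2.857]
force: [-0.2, 0.4, -4.2]
width: 0.0339
gripper_force: 44.9
```

Call:
move_arm([
  {"translation":[0,0,0],"rot":[0,0,0],"hand":1},
  {"translation":[0,0,0],"rot":[0,0,0],"hand":1},
  {"translation":[0,0,0],"rot":[0,0,0],"hand":1},
  {"translation":[0,0,0],"rot":[0,0,0],"hand":1},
  {"translation":[0,0,0],"rot":[0,0,0],"hand":1},
  {"translation":[0,0,0],"rot":[0,0,0],"hand":1},
  {"translation":[0,0,0],"rot":[0,0,0],"hand":1},
  {"translation":[0,0,0],"rot":[0,0,0],"hand":1},
])

```text
t: 18.83
eef_pos: [0.5247, -0.2258, 0.3147]
ee_rot: [3.142, -0.0, -2.857]
force: [-0.6, 0.3, -4.1]
width: 0.0339
gripper_force: 44.9
```

```bash
python3 -c "
from station import arm
print(arm.job_done())"
```

```text
the job is handed in; nothing more can be done
None
```

I handed the job in with the balance held upright in the gripper and the pan hanging level and still from its hook, about 7 cm above the worktop; the gauge is out an estimated 15–20 mm, and the hand-in returned no verdict.

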